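# Snap the retaining clip onto the pivot pin of a leather roller

## Robot

A 6-joint arm with a two-finger parallel gripper is mounted at the origin on the work surface. World frame = base frame: x ahead of the robot, y to its left, z up, the work surface at z = 0. Lengths are in m, angles in rad, forces in N, time in s.
With the tool pointing down it reaches from about 0.3 to 0.875 m from the base axis. Payload 6.4 kg.
Tool frame: the origin (TCP) lies at the very end of the fingers, on their centre line; the grasp point (between the pads) lies 19 mm behind it; z points along the fingers, y is the line along which they close (so a half turn about z gives the same grasp; the last joint's range is limited). The gripper opens to 85 mm and grips with 20 to 120 N. Pads are 22 mm wide; open, the fingers measure 114 mm over their backs; the gripper's body (76 mm by 85 mm) begins 54 mm behind the grasp point. The pads swing forward as they close: fully open they stand 13 mm farther back than shut.
Start: joints at [-1.357, 0.181, 1.607, -0, 1.354, -0.206], TCP at [0.234, -0.525, 0.231] pointing down, gripper open.
Joint ranges: [-2.99, 2.99], [-0.89, 2.07], [0.3, 2.58], [-1.14, 4.28], [0, 2.63], [-3.12, 3.12]. Speed limits (rad/s): [2.57, 2.57, 3.01, 3.14, 3.14, 3.14].

## Interface

Orientations are given as a unit quaternion [w, x, y, z].
In Python, from bench import ctrl gives the robot as it stands.
- The arm moves only by the shell command python3 jog.py, which reads ROWS from standard input. ROWS is one flat JSON list of numbers that holds 1 to 10 rows one after another, with no inner brackets; each row has 7 numbers: dx, dy, dz in a scale on which 1.0 is 1 m, then a rotation vector rx, ry, rz in normalised numbers (1 is 4 rad), then the opening from 0.0 (shut) to 1.0 (fully open); each row is the pose to reach, as a shift and turn from the pose commanded when the command began, along the tool's axes at that moment; what a row does not reach only later rows make up. A row lasts 1/8 s, in which the tool goes at most 0.0625 m and 0.188 rad, less where a joint would pass 70% of its speed; a pose out of reach is approached as far as the arm can. The fingers move at their own pace and stop on an object; the grip force is fixed at half the most. Time passes only in rows, so rows that do not move let the fingers close. It prints the time, the measured TCP pose, the force, the opening and the grip force at its end. A shift or turn number past 1, either way, is cut back to 1. Input that does not fit is refused with a message, and nothing moves.
- ctrl.get_obs(): the state, without advancing time (a new reading comes with each control period).
- ctrl.camera(name): name is "scene" or "side" or "wrist"; returns the picture (384x512x3 uint8, blue, green, red); there is no depth.
- ctrl.camera_params(name): a dict with "fovy" (degrees; the focal length in pixels is half the picture's height over the tangent of half this angle, whatever the lens; pixels are square), "cx", "cy" (the principal point, pixels), "dist" ([k1, k2, p1, p2, k3] as OpenCV has them; the pictures are not rectified), "view" (4x4, takes a point from world to camera coordinates). Camera axes: x right, y up, looking along -z (the intrinsics and any distortion apply to the point x, -y, -z); pixel columns grow to the right and rows downward; lengths in m; the calibration is good to about 2 mm. A picture is of the moment at which its call begins: read the wrist's pose just before it. camera_params takes no time and is no camera call; for the wrist camera it gives the pose at the moment of the call.
- ctrl.hand_in(): hands the job in; it is judged then, once.
The state is a dict: "time_s": time; "q": joint angles; "dq": joint speeds; "joint_efforts": joint torques, N m; "eef_pos": TCP position; "eef_rot": TCP orientation; "wrist_force": force on the tool from outside, world axes, zero at the start; "torque": the same for the moment, N m; "opening": opening from 0.0 (shut) to 1.0 (fully open); "grasp_force": force on a finger pad.
Only numpy, scipy, OpenCV 4.12 (cv2) and the standard library are available. Lean on these libraries where they do the work, as an engineer would, in place of code of your own. Each camera call takes 0.05 s, during which the arm holds its last target. There are 200 camera calls.

## Task

The orange split clip that holds the strap roller's arm has to go back on its pivot pin. Pick up the fork tool and with it, not with the fingers, push the clip sideways along the deck into the pin's groove until it snaps home, then bed it with a firm push of 15 to 20 N, taking care never to press it with more than 30 N. Put the fork tool back flat on the bench, clear of the machine, and leave the other things on the bench where they are.

Things in the scene. Friction and masses are not known exactly. Their poses are not given: they have to be found in the camera images.
- machine: Green hand-cranked strap roller, fixed. Origin on the bench under the pivot pin's axis; x points from the pin to the rollers, within 0.45 rad of the robot's +x. Flat deck 45 mm above the bench, x -115 to 90 mm, y -75 to 75 mm. Roller housing on it at x 51 to 86 mm, 103 mm above the bench (screws to 113); crank out to y 150 mm. Only the pin and the clip are elsewhere on the deck.
- pin (a point): Axis of the upright pivot pin, at deck level (45 mm above the bench); axes as the machine's. Right on the deck is the pin's groove: diameter 16 mm, 6.5 mm high; above it the pin's head, diameter 22 mm, 14 mm high.
- clip: Loose orange split clip, flat on the deck, 5 mm thick, 30 g, smooth. Origin on its underside in the middle of its seat, where the pin's axis lies when home; x points out of its mouth, which starts 42 to 53 mm on the -x side of the pin, turned towards machine +x within 0.3 rad. Back bar 34 mm wide, x -20 to -8.3 mm (its front face is the seat); two sprung jaws ahead of it.
- clip_back (a point): Middle of the flat rear face of the clip's back bar, 20 mm behind the clip's origin, at half thickness: the fork pushes here.
- clip_mouth (a point): Narrowest point between the jaws, 8 mm ahead of the clip's origin: 11 mm gap, to be forced 5 mm wider by the pin. Ahead of it the jaws flare to tips at x = 19 mm, about 40 mm over all, that guide it onto the pin. Takes a peak of about 6 to 14 N; then the jaws close behind the pin, the force falls, and rises again once the seat meets the pin. Stays on by itself.
- fork: Loose clip fork, flat on the bench, 0.16 kg. Origin on its underside below the grip; x points to the fork. Wooden handle 22 mm wide, 32 mm tall, x -60 to 40 mm. A steel blade 7 mm thick along the underside is clamped in it: flat pushing face at x = 68 to 90 mm (set differently each time, not reported), 37 mm wide between tines that flare to 17 mm further ahead. The clip's back bar fits between.
- screwdriver: Loose screwdriver lying on the bench; not needed.
- mallet: Loose wooden mallet standing upright, 76 mm diameter, 220 mm tall; not needed.
- tin: Loose red-banded tin, 84 mm diameter, 110 mm tall; not needed.
- jar: Loose amber jar, 60 mm diameter, 75 mm tall; not needed.

How it is judged:
By the outcome, as a careful person would: the job done as asked, in the order asked, and still so for the second after the job is handed in, with the robot touching nothing.
It also fails if it takes over 61 s, if anything falls off the work surface, if the arm or the gripper's body presses on something with over 40 N, if the wrist force passes 120 N, or if a joint passes its speed limit or range.

## Working session

There is one attempt and no reset: what is moved stays moved. The work goes in short steps, Python scripts to look and compute and a shell command to move; the robot and the scene stay as the last step left them, time stands still between calls to the robot, and variables do not carry over. Pictures are saved under pics/ and viewed, at most 11 in all, crops included, and the job is handed in when it is done.

```bash
ls; mkdir -p pics
cat > h.py <<'E'
import numpy as np, cv2
from bench import ctrl
from scipy.spatial.transform import Rotation as R
def K(p):
    f=192/np.tan(np.radians(p["fovy"])/2)
    return np.array([[f,0,p["cx"]],[0,f,p["cy"]],[0,0,1]]),np.array(p["dist"],float)
def ray(p,uv):
    k,d=K(p); x,y=cv2.undistortPoints(np.array([[uv]],float),k,d)[0,0]
    V=np.array(p["view"]); Rm=V[:3,:3]; c=-Rm.T@V[:3,3]
    return c,Rm.T@np.array([x,-y,-1])
def onz(p,uv,z):
    c,d=ray(p,uv); return c+d*(z-c[2])/d[2]
def proj(p,X):
    k,d=K(p);V=np.array(p["view"]); X=np.atleast_2d(X)@V[:3,:3].T+V[:3,3]
    return cv2.projectPoints(X*[1,-1,-1],np.zeros(3),np.zeros(3),k,d)[0][:,0]
def snap(name,f):
    p=ctrl.camera_params(name); im=ctrl.camera(name); cv2.imwrite(f,im); np.save(f+".npy",p,allow_pickle=True); return im,p
def load(f): return np.load(f+".npy",allow_pickle=True).item()
def tool():
    o=ctrl.get_obs(); q=np.array(o["eef_rot"]); return np.array(o["eef_pos"]),R.from_quat(q[[1,2,3,0]]).as_matrix(),o
E
python3 - <<'E'
from h import *
a,_=snap("scene","pics/s0.png");b,_=snap("side","pics/d0.png")
for n in("scene","side","wrist"):
  p=ctrl.camera_params(n);V=np.array(p["view"]);print(n,p["fovy"],p["dist"],(-V[:3,:3].T@V[:3,3]).round(3))
print(tool()[1].round(3),tool()[2]["wrist_force"])
cv2.imwrite("pics/sd.png",np.vstack([a,b])[:, :] if 0 else cv2.resize(np.hstack([a,b]),(800,300)))
E
```

```text
bench.py
jog.py
pics
scene 52.75154975655583 [-0.08346621  0.          0.          0.          0.        ] [1.075 0.536 1.124]
side 52.168201477512255 [0.0066411 0.        0.        0.        0.       ] [0.235 0.687 0.802]
wrist 62.35464616678418 [-0.03919568  0.          0.          0.          0.        ] [ 0.294 -0.498  0.374]
[[ 0.913  0.408 -0.   ]
 [ 0.408 -0.913  0.002]
 [ 0.    -0.002 -1.   ]] [-0.26406018 -0.32942453  0.37357566]
```

View pics/s0.png

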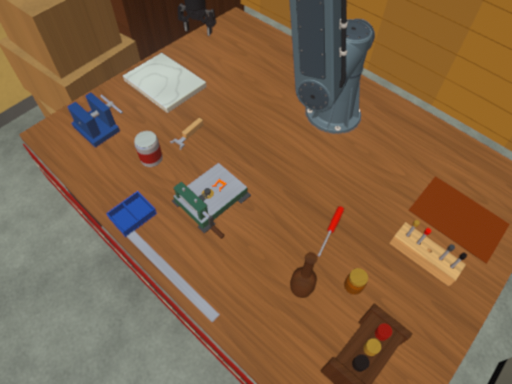

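View pics/d0.png

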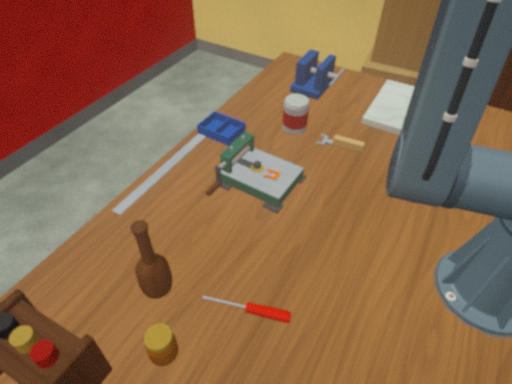

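The scene view shows the machine at about (212,195) with the clip at (220,184). The fork runs from its handle at (193,126) to its tines at (178,142), and the tin is near it at (148,150). I'll enlarge these areas.

Run:
```python
from h import *
a=cv2.imread("pics/s0.png");b=cv2.imread("pics/d0.png")
A=cv2.resize(a[105:235,160:260],None,fx=4,fy=4,interpolation=3)
B=cv2.resize(b[120:220,200:310],None,fx=3.6,fy=3.6,interpolation=3); 
C=cv2.resize(b[120:160,305:375],(400,228),interpolation=3)
cv2.imwrite("pics/c0.png",np.hstack([A,np.vstack([cv2.resize(B,(396,360)),C[:160,:396]])])); 
p=load("pics/s0.png");q=load("pics/d0.png")
print(onz(p,(198,122),.03),onz(p,(178,142),.0),onz(p,(220,184),.045),onz(p,(208,190),.06))
print(onz(q,(362,144),.03),onz(q,(320,142),.0),onz(q,(272,174),.045),onz(q,(257,166),.06))
```

```text
[ 0.4321427  -0.33594157  0.03      ] [ 0.53884593 -0.33780691  0.        ] [ 0.58695273 -0.05440467  0.045     ] [ 0.63814413 -0.05787729  0.06      ]
[ 0.42081853 -0.34255164  0.03      ] [ 0.55243477 -0.32148846  0.        ] [ 0.59507884 -0.05793789  0.045     ] [ 0.64077467 -0.05132362  0.06      ]
```

View pics/c0.png

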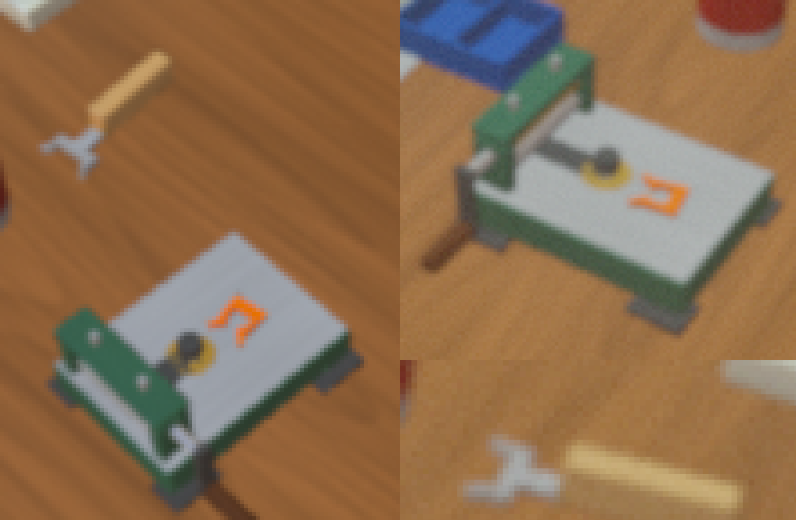

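Both cameras agree that the fork lies at about x 0.43–0.55, y -0.335, and the pin at about (0.64,-0.055). I'll move above the fork so the wrist camera can see it.

The rows are not in the units I measure in: turns go in shares of 4 rad. I convert before sending: 0.42 rad is 0.105.

```bash
echo '[0.06, -0.02, 0, 0, 0, 0.035, 1, 0.11, -0.04, 0, 0, 0, 0.075, 1, 0.17, -0.06, 0, 0, 0, 0.105, 1, 0.22, -0.07, 0, 0, 0, 0.105, 1, 0.23, -0.08, 0, 0, 0, 0.105, 1, 0.23, -0.08, 0, 0, 0, 0.105, 1]' | python3 jog.py
python3 - <<'E'
from h import *
a,p=snap("wrist","pics/w1.png"); print(np.array(p["view"]).round(3)); print(tool()[:2])
E
```

```text
time_s: 0.85
eef_pos: [0.4116, -0.3575, 0.2309]
eef_rot: [-0.0, 1.0, 0.001, -0.0]
wrist_force: [-0.6, 0.4, 0.6]
opening: 0.999
grasp_force: 0.0
[[ 0.001 -1.     0.001 -0.359]
 [ 0.964  0.001 -0.264 -0.361]
 [ 0.264  0.001  0.964 -0.487]
 [ 0.     0.     0.     1.   ]]
(array([ 0.411144  , -0.35848411,  0.23101943]), array([[ 9.99999667e-01,  1.57596495e-04, -8.00473608e-04],
       [ 1.57607944e-04, -9.99999987e-01,  1.42396349e-05],
       [-8.00471353e-04, -1.43657912e-05, -9.99999680e-01]]))
```

View pics/w1.png

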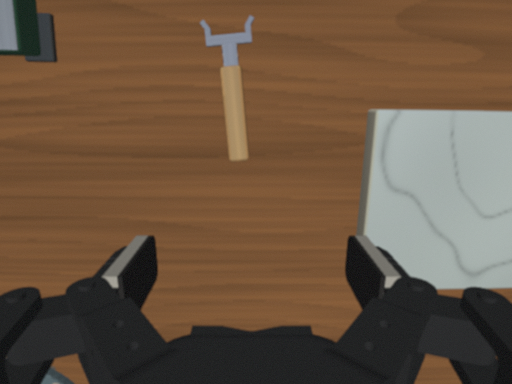

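The wrist view shows the fork's handle from its rear at (238,159) to its front at (231,67). The crossbar's front edge is at about (229,36) and the tine tips are at (203,21) and (251,17).

Run:
```python
from h import *
p=load("pics/w1.png")
r=onz(p,(238,154),.032);f=onz(p,(231,67),.032);b=onz(p,(229,36.5),.007);t1=onz(p,(203,21),.007);t2=onz(p,(251,17),.007)
print(r,f,np.linalg.norm(f-r),b,np.linalg.norm(b-f),t1,t2,np.linalg.norm(t1-t2))
for e in((221,67),(240.5,67),(228.5,155),(247.5,155)): print(onz(p,e,.032))
d=(f-r)[:2];d/=np.linalg.norm(d);print("yaw",np.arctan2(d[1],d[0]),"o",f[:2]-.04*d, "face x",40+1e3*(b-f)[:2]@d)
a=cv2.imread("pics/w1.png");cv2.imwrite("pics/c1.png",cv2.resize(a[5:170,190:265],None,fx=3.6,fy=3.6,interpolation=3))
```

```text
[ 0.42079143 -0.34426258  0.032     ] [ 0.51032872 -0.33793206  0.032     ] 0.08976080485275334 [ 0.54380991 -0.33472989  0.007     ] 0.04190756272679968 [ 0.55925124 -0.30735663  0.007     ] [ 0.56308074 -0.35826815  0.007     ] 0.05105534668188948
[ 0.51033995 -0.32773818  0.032     ]
[ 0.5103266  -0.34761246  0.032     ]
[ 0.41968716 -0.33390459  0.032     ]
[ 0.41970076 -0.35459737  0.032     ]
yaw 0.0705851130001204 o [ 0.47042833 -0.34075312] face x 73.62365415860504
```

View pics/c1.png

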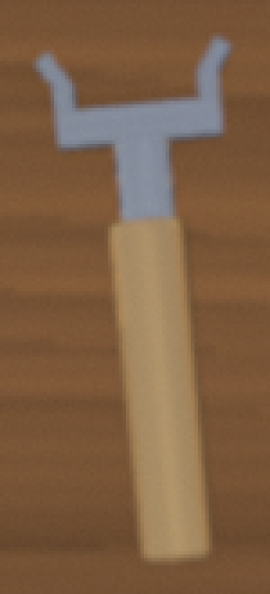

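The crop puts the handle's ends at (230.6,66.5) and (238.6,160), and the middle of the crossbar's front edge at (228.6,34). I'll recompute from those.

Run:
```python
from h import *
p=load("pics/w1.png")
r=onz(p,(238.6,160),.032);f=onz(p,(230.6,67),.032);b=onz(p,(228.6,34),.007)
d=(f-r)[:2];L=np.linalg.norm(d);d/=L;m=(f+r)[:2]/2;o=m+.01*d
print(L,"yaw",np.arctan2(d[1],d[0]),"o",o,"face x",1e3*(b[:2]-o)@d,1e3*np.cross(d,b[:2]-o))
print(np.arctan2(*(b[:2]-r[:2])[::-1]))
P,M,_=tool(); print(M.T@(np.r_[o,.006]-P))
```

```text
0.09643511024211554 yaw 0.07610186642375384 o [ 0.47222206 -0.34043002] face x 74.33281509233493 0.4416371515964957
0.07943369806379079
[ 0.061261   -0.01804123  0.22497072]<stdin>:5: DeprecationWarning: Arrays of 2-dimensional vectors are deprecated. Use arrays of 3-dimensional vectors instead. (deprecated in NumPy 2.0)
```

In the tool's units: -0.077 rad is -0.0193.

```bash
echo '[0.03, -0.01, 0.05, 0, 0, -0.0193, 1, 0.061, -0.018, 0.1, 0, 0, -0.0193, 1, 0.061, -0.018, 0.15, 0, 0, -0.0193, 1, 0.061, -0.018, 0.2, 0, 0, -0.0193, 1, 0.061, -0.018, 0.223, 0, 0, -0.0193, 1, 0.061, -0.018, 0.223, 0, 0, -0.0193, 1, 0.061, -0.018, 0.223, 0, 0, -0.0193, 0.0, 0.061, -0.018, 0.223, 0, 0, -0.0193, 0.0, 0.061, -0.018, 0.223, 0, 0, -0.0193, 0.0, 0.061, -0.018, 0.223, 0, 0, -0.0193, 0.0]' | python3 jog.py
```

```text
time_s: 2.15
eef_pos: [0.4735, -0.3409, 0.0095]
eef_rot: [0.001, 0.999, 0.038, 0.001]
wrist_force: [1.4, -0.1, 4.5]
opening: 0.241
grasp_force: 60.3
```

The fork is gripped. I'll lift it and go to a viewpoint behind the machine.

```bash
echo '[0, 0, -0.05, 0, 0, 0, 0, 0, 0, -0.1, 0, 0, 0, 0, 0, -0.03, -0.15, 0, 0, 0, 0, -0.02, -0.08, -0.18, 0, 0, 0, 0, -0.039, -0.13, -0.22, 0, 0, 0, 0, -0.039, -0.19, -0.22, 0, 0, 0, 0, -0.039, -0.25, -0.22, 0, 0, 0, 0, -0.039, -0.274, -0.22, 0, 0, 0, 0, -0.039, -0.274, -0.22, 0, 0, 0, 0]' | python3 jog.py
python3 - <<'E'
from h import *
a,p=snap("wrist","pics/w2.png");P,M,o=tool();print(P,M[:,0],o["wrist_force"],o["opening"])
np.savez("pics/w2pose",P=P,M=M)
cv2.imwrite("pics/w2b.png",cv2.resize(a,(800,600),interpolation=3))
E
```

```text
time_s: 3.28
eef_pos: [0.4125, -0.0685, 0.2283]
eef_rot: [0.0, 0.999, 0.04, 0.0]
wrist_force: [0.7, 0.5, -1.6]
opening: 0.243
grasp_force: 59.6
[ 0.41279872 -0.06967328  0.22837336] [9.96886475e-01 7.88497236e-02 2.79191365e-04] [-0.4821905  -0.21918989 -1.39947753] 0.24649406466454274
```

View pics/w2b.png

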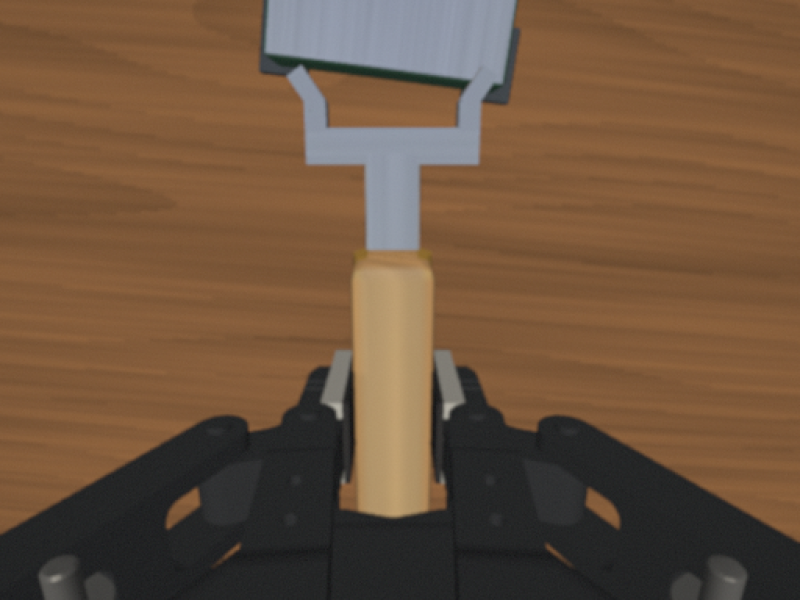

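The wrist camera looks back towards the fingers. The fork is well seated, with the middle of its face edge at about (251.5,81.5) in full-size pixels. The deck shows only at the top, so I'll shift sideways to see the clip beside the fork.

```bash
echo '[0.05, 0.03, 0, 0, 0, 0, 0, 0.1, 0.07, 0, 0, 0, 0, 0, 0.15, 0.1, 0, 0, 0, 0, 0, 0.153, 0.102, 0, 0, 0, 0, 0, 0.153, 0.102, 0, 0, 0, 0, 0]' | python3 jog.py
python3 - <<'E'
from h import *
p=load("pics/w2.png");z=np.load("pics/w2pose.npz");P,M=z["P"],z["M"]
for uv in((326,128),(459,128),(300,70),(485,70)):
  print((M.T@(onz(p,np.array(uv)/1.5625,P[2]-.0025)-P)).round(4))
a,p=snap("wrist","pics/w3.png");P,M,o=tool();print(P,o["wrist_force"],o["opening"])
cv2.imwrite("pics/w3b.png",cv2.resize(a[0:300,0:400],(800,600),interpolation=3))
E
```

```text
time_s: 3.95
eef_pos: [0.5727, -0.1612, 0.227]
eef_rot: [-0.001, 0.999, 0.038, -0.001]
wrist_force: [0.7, 0.4, -1.5]
opening: 0.245
grasp_force: 59.7
[ 0.0733 -0.0192  0.0025]
[0.0733 0.0182 0.0025]
[ 0.0886 -0.0259  0.0025]
[0.0886 0.0248 0.0025]
[ 0.57245964 -0.16058369  0.2276704 ] [-0.4886309  -0.63489647 -1.76113703] 0.2407384950816742
```

View pics/w3b.png

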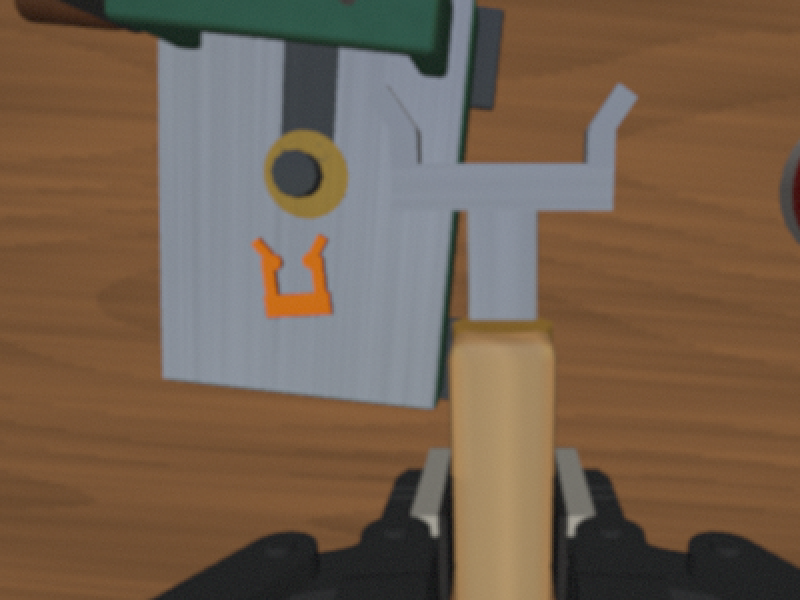

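The view shows the clip's rear edge from (134,159) to (166,157) in full-size pixels. The pin head's top is at (148.5,87), the washer at (153,87), and the deck's rear edge runs from (81.5,189) to (217.5,204).

Run:
```python
from h import *
p=load("pics/w3.png");P,M,o=tool()
h=lambda u,v,z:onz(p,(u/2,v/2),z)
pt=h(297,174,.0655);w=h(306,174,.045);print("pin",pt,w)
a,b=h(268,318,.05),h(332,314,.05);d=a-b;print("clip back",a,b,np.linalg.norm(d)); c=(a+b)/2
print("c",c,"clip yaw",np.arctan2(-d[0],d[1]))
t1,t2=h(257,241,.05),h(322,238,.05);n1,n2=h(281,263,.05),h(306,262,.05)
print("tips",t1,t2,"narrow",n1,n2,np.linalg.norm(n1-n2)); m=(n1+n2)/2-c;print("yaw2",np.arctan2(m[1],m[0]),np.linalg.norm(m))
e1,e2=h(163,378,.045),h(435,408,.045);g=e1-e2;print("deck",e1,e2,np.linalg.norm(g),"yaw",np.arctan2(-g[0],g[1])); s=h(158,40,.045)-e1; print(np.arctan2(s[1],s[0]))
md=(e1+e2)/2;y=np.arctan2(-g[0],g[1]);print("pin from deck",md+.115*np.array([np.cos(y),np.sin(y),0]))
for q,us,zs in(("pics/s0.png",(160+190/4,105+338/4),.0655),):print(onz(load(q),us,zs))
m=pt-c;print("c->pin",np.linalg.norm(m[:2]),np.arctan2(m[1],m[0]))
```

```text
pin [ 0.64320385 -0.06167762  0.0655    ] [ 0.64382348 -0.05972812  0.045     ]
clip back [ 0.57125652 -0.04140694  0.05      ] [ 0.57573495 -0.0744243   0.05      ] 0.03331970219116237
c [ 0.57349574 -0.05791562  0.05      ] clip yaw 0.13481583953905577
tips [ 0.60993693 -0.03661979  0.05      ] [ 0.61366581 -0.06918138  0.05      ] narrow [ 0.5998556  -0.04853863  0.05      ] [ 0.60124289 -0.06116692  0.05      ] 0.01270425349339237
yaw2 0.1127342562024042 0.027226335103774337
deck [0.5332211  0.01830793 0.045     ] [ 0.52740076 -0.1290259   0.045     ] 0.14744874992198775 yaw -0.03948390998025987
-0.04218948294057949
pin from deck [ 0.6452213  -0.05989845  0.045     ]
[ 0.64015657 -0.05747211  0.0655    ]
c->pin 0.06980955555092659 -0.053915643633414306
```

In the tool's units: -0.042 rad is -0.0105.

```bash
echo '[-0.045, -0.04, 0, 0, 0, -0.0105, 0, -0.089, -0.08, 0, 0, 0, -0.0105, 0, -0.089, -0.098, 0.02, 0, 0, -0.0105, 0, -0.089, -0.098, 0.08, 0, 0, -0.0105, 0, -0.089, -0.098, 0.13, 0, 0, -0.0105, 0, -0.089, -0.098, 0.16, 0, 0, -0.0105, 0, -0.089, -0.098, 0.16, 0, 0, -0.0105, 0, -0.089, -0.098, 0.16, 0, 0, -0.0105, 0]' | python3 jog.py
echo '[0, 0, 0.005, 0, 0, 0, 0, 0, 0, 0.007, 0, 0, 0, 0, 0, 0, 0.007, 0, 0, 0, 0]' | python3 jog.py
echo '[0, 0, 0.001, 0, 0, 0, 0, 0, 0, 0.002, 0, 0, 0, 0, 0, 0, 0.002, 0, 0, 0, 0]' | python3 jog.py
```

```text
time_s: 5.0
eef_pos: [0.4779, -0.0696, 0.0701]
eef_rot: [0.001, 0.998, 0.059, 0.001]
wrist_force: [0.1, -0.7, -1.5]
opening: 0.244
grasp_force: 59.6
time_s: 5.38
eef_pos: [0.4771, -0.0692, 0.0615]
eef_rot: [0.0, 0.998, 0.059, 0.0]
wrist_force: [-0.1, 0.4, -2.8]
opening: 0.245
grasp_force: 59.6
time_s: 5.75
eef_pos: [0.4769, -0.0691, 0.0591]
eef_rot: [-0.0, 0.998, 0.059, -0.0]
wrist_force: [0.5, -0.3, -2.1]
opening: 0.243
grasp_force: 59.6
```

```bash
for i in 1 2 3; do echo '[0, 0, 0.0013, 0, 0, 0, 0, 0, 0, 0.0013, 0, 0, 0, 0]' | python3 jog.py | grep -E "pos|wrist"; done
python3 - <<'E'
from h import *
a,p=snap("wrist","pics/w4.png");P,M,o=tool();print(P,M[:,0],o["wrist_force"])
np.savez("pics/w4pose",P=P,M=M)
cv2.imwrite("pics/w4b.png",cv2.resize(a[0:150,156:356],(800,600),interpolation=3))
E
```

```text
eef_pos: [0.4769, -0.0691, 0.0579]
wrist_force: [0.1, 0.1, -1.9]
eef_pos: [0.4769, -0.0691, 0.0566]
wrist_force: [0.3, -0.1, -2.1]
eef_pos: [0.4769, -0.0691, 0.0553]
wrist_force: [-0.5, -0.3, -1.0]
[ 0.47696132 -0.06914919  0.05533174] [ 9.92950626e-01  1.18528652e-01 -1.12239509e-04] [ 0.17628513  0.2134395  -0.96272583]
```

View pics/w4b.png

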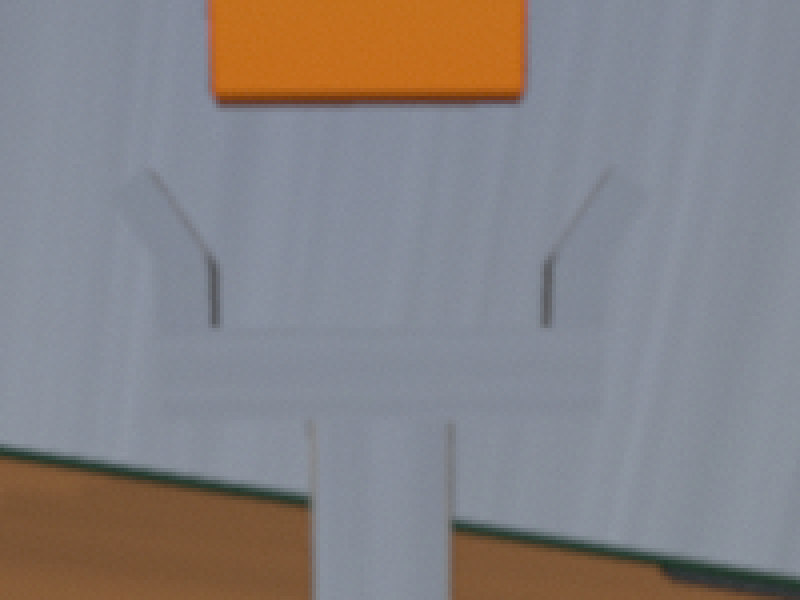

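The clip's rear edge is parallel to the fork's face, about 25 mm ahead and 1.3 mm to the left of centre. The z force changed by about 1 N, so the blade is just touching the deck.

Run:
```python
from h import *
p=load("pics/w4.png");z=np.load("pics/w4pose.npz");P,M=z["P"],z["M"]
h=lambda u,v,z:M.T@(onz(p,(u/4+156,v/4),z)-P)
for t in((218,326,.052),(544,326,.052),(214,97,.05),(524,97,.05)):print(h(*t))
pin=np.array([.644,-.0602,.05]);print("pin tool",M.T@(pin-P))
```

```text
[ 0.07369047 -0.01720554  0.00332464]
[0.07367375 0.01877839 0.00332219]
[ 0.09747758 -0.01717259  0.00532197]
[0.09745564 0.01618419 0.0053197 ]
pin tool [0.1669225  0.01091313 0.00531226]
```

In the tool's units: 0.163 rad is 0.0408.

```bash
echo '[0.01, -0.0013, -0.0005, 0, 0, 0, 0, 0.02, -0.0013, -0.0005, 0, 0, 0, 0, 0.024, -0.0013, -0.0005, 0, 0, 0, 0, 0.026, -0.0013, -0.0005, 0, 0, 0, 0, 0.028, -0.0013, -0.0005, 0, 0, 0, 0, 0.031, -0.004, -0.0005, 0, 0, 0.0113, 0, 0.034, -0.006, -0.0005, 0, 0, 0.0213, 0, 0.037, -0.0085, -0.0005, 0, 0, 0.0313, 0, 0.04, -0.0107, -0.0005, 0, 0, 0.0408, 0, 0.04, -0.0107, -0.0005, 0, 0, 0.0408, 0]' | python3 jog.py
python3 - <<'E'
from h import *
a,p=snap("wrist","pics/w5.png");P,M,o=tool();print(P,M[:,0],o["wrist_force"])
np.savez("pics/w5pose",P=P,M=M)
cv2.imwrite("pics/w5b.png",cv2.resize(a[0:150,156:356],(800,600),interpolation=3))
E
```

```text
time_s: 7.8
eef_pos: [0.5155, -0.0537, 0.0559]
eef_rot: [-0.0, 1.0, -0.022, -0.0]
wrist_force: [-0.3, -0.6, -3.1]
opening: 0.244
grasp_force: 59.7
[ 0.51536505 -0.05379237  0.05585817] [ 9.99066143e-01 -4.32066613e-02 -1.62583826e-04] [ 0.28899622 -0.67534499 -1.66507046]
```

View pics/w5b.png

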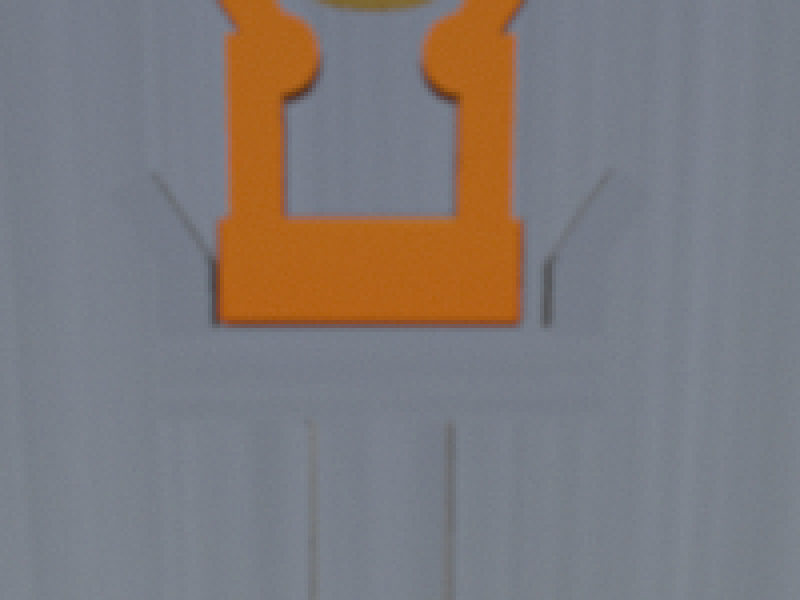

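The clip sits flush against the face between the tines, and the washer is centred on its mouth. I'll push straight along tool x.

```bash
echo '[0.005, 0, 0, 0, 0, 0, 0, 0.01, 0, 0, 0, 0, 0, 0, 0.015, 0, 0, 0, 0, 0, 0, 0.017, 0, 0, 0, 0, 0, 0, 0.018, 0, 0, 0, 0, 0, 0]' | python3 jog.py | grep -E "time|pos|wrist"
for i in 1 2 3 4 5 6; do echo '[0.001, 0, 0, 0, 0, 0, 0]' | python3 jog.py | grep -E "pos|wrist"; done
```

```text
time_s: 8.48
eef_pos: [0.5335, -0.0546, 0.0558]
wrist_force: [-0.4, 0.6, -2.4]
eef_pos: [0.5344, -0.0546, 0.0558]
wrist_force: [-0.7, -0.1, -1.9]
eef_pos: [0.5349, -0.0546, 0.0557]
wrist_force: [-2.7, -0.2, -1.7]
eef_pos: [0.5351, -0.0545, 0.0554]
wrist_force: [-6.2, -0.5, -0.2]
eef_pos: [0.5353, -0.0544, 0.0551]
wrist_force: [-8.9, -0.3, 1.6]
eef_pos: [0.5356, -0.0543, 0.0549]
wrist_force: [-10.3, -0.6, 3.0]
eef_pos: [0.5362, -0.0543, 0.0548]
wrist_force: [-11.3, 0.6, 2.6]
```

```bash
for i in 1 2 3 4 5 6; do echo '[0.001, 0, 0, 0, 0, 0, 0]' | python3 jog.py | grep -E "pos|wrist"; done
```

```text
eef_pos: [0.5373, -0.0543, 0.0548]
wrist_force: [-10.5, -0.4, 2.5]
eef_pos: [0.5385, -0.0544, 0.0549]
wrist_force: [-8.8, 0.8, 1.9]
eef_pos: [0.5398, -0.0545, 0.0549]
wrist_force: [-7.9, 0.3, 0.9]
eef_pos: [0.5416, -0.0546, 0.0551]
wrist_force: [-4.8, 0.8, -0.4]
eef_pos: [0.5437, -0.0549, 0.0554]
wrist_force: [-1.6, -0.0, -1.9]
eef_pos: [0.5462, -0.0552, 0.0561]
wrist_force: [-0.5, 0.2, -0.8]
```

```bash
for i in 1 2 3 4 5 6 7; do echo '[0.001, 0, 0, 0, 0, 0, 0]' | python3 jog.py | grep -E "pos|wrist"; done
```

```text
eef_pos: [0.5474, -0.0554, 0.0564]
wrist_force: [-0.6, -0.7, -1.8]
eef_pos: [0.5481, -0.0553, 0.0562]
wrist_force: [-0.2, -0.2, -1.5]
eef_pos: [0.5488, -0.0553, 0.0561]
wrist_force: [-0.3, 0.1, -1.5]
eef_pos: [0.5496, -0.0553, 0.0559]
wrist_force: [1.0, 0.7, -1.3]
eef_pos: [0.5504, -0.0553, 0.0559]
wrist_force: [-2.7, -0.7, -1.2]
eef_pos: [0.5505, -0.0553, 0.0555]
wrist_force: [-4.5, -0.4, -0.4]
eef_pos: [0.5506, -0.0552, 0.0552]
wrist_force: [-7.2, -0.8, 0.7]
```

```bash
for i in 1 2 3; do echo '[0.001, 0, -0.0003, 0, 0, 0, 0]' | python3 jog.py | grep -E "pos|wrist"; done; echo '[0, 0, 0, 0, 0, 0, 0]' | python3 jog.py | grep -E "pos|wrist"
```

```text
eef_pos: [0.5507, -0.0551, 0.0551]
wrist_force: [-10.8, -0.7, 0.8]
eef_pos: [0.5508, -0.055, 0.0551]
wrist_force: [-13.5, -0.6, 1.3]
eef_pos: [0.5509, -0.055, 0.0552]
wrist_force: [-16.3, -1.4, 4.4]
eef_pos: [0.5508, -0.055, 0.0551]
wrist_force: [-14.9, -1.4, 3.5]
```

```bash
echo '[0.001, 0, -0.0003, 0, 0, 0, 0, 0.001, 0, -0.0003, 0, 0, 0, 0]' | python3 jog.py | grep -E "pos|wrist"; echo '[0, 0, 0, 0, 0, 0, 0, 0, 0, 0, 0, 0, 0, 0]' | python3 jog.py | grep -E "pos|wrist"
```

```text
eef_pos: [0.5509, -0.0549, 0.0551]
wrist_force: [-17.1, -1.2, 4.2]
eef_pos: [0.5509, -0.0549, 0.0551]
wrist_force: [-17.2, -0.4, 4.4]
```

```bash
echo '[0.0004, 0, -0.0003, 0, 0, 0, 0, 0.0004, 0, -0.0003, 0, 0, 0, 0, 0.0004, 0, -0.0003, 0, 0, 0, 0]' | python3 jog.py | grep -E "pos|wrist"
echo '[-0.002, 0, -0.0003, 0, 0, 0, 0, -0.006, 0, -0.0005, 0, 0, 0, 0, -0.012, 0, -0.001, 0, 0, 0, 0, -0.022, 0, -0.001, 0, 0, 0, 0, -0.04, 0, -0.001, 0, 0, 0, 0, -0.06, 0, -0.002, 0, 0, 0, 0, -0.06, 0, -0.002, 0, 0, 0, 0]' | python3 jog.py
python3 - <<'E'
from h import *
snap("wrist","pics/w6.png")
a,p=snap("scene","pics/s6.png");b,q=snap("side","pics/d6.png")
A=cv2.resize(a[150:235,165:260],(400,358),interpolation=3);B=cv2.resize(b[120:220,200:310],(396,358),interpolation=3)
cv2.imwrite("pics/c6.png",np.hstack([A,B])); print(tool()[:2])
E
```

```text
eef_pos: [0.5509, -0.0549, 0.0553]
wrist_force: [-18.1, -1.3, 3.6]
time_s: 13.1
eef_pos: [0.4957, -0.0527, 0.0594]
eef_rot: [-0.0, 1.0, -0.022, -0.0]
wrist_force: [-0.6, -0.3, -1.2]
opening: 0.246
grasp_force: 59.7
(array([ 0.49787477, -0.05329035,  0.05990527]), array([[ 9.99016741e-01, -4.43006374e-02,  1.73363232e-03],
       [-4.42997666e-02, -9.99018139e-01, -5.37537864e-04],
       [ 1.75574341e-03,  4.60209818e-04, -9.99998353e-01]]))
```

View pics/c6.png

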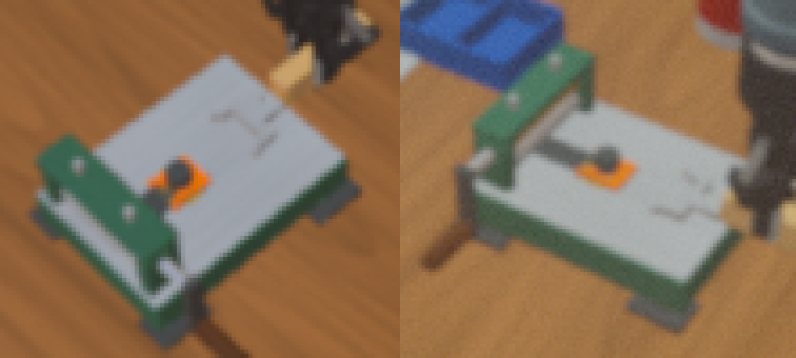

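Both views show the clip seated around the pin under its head. I'll carry the fork back to its original spot.

In the tool's units: -0.121 rad is -0.0303.

```bash
echo '[-0.01, 0, -0.05, 0, 0, 0, 0, -0.011, 0.01, -0.1, 0, 0, -0.005, 0, -0.011, 0.07, -0.1, 0, 0, -0.015, 0, -0.011, 0.13, -0.1, 0, 0, -0.025, 0, -0.011, 0.19, -0.1, 0, 0, -0.0303, 0, -0.011, 0.25, -0.1, 0, 0, -0.0303, 0, -0.011, 0.288, -0.09, 0, 0, -0.0303, 0, -0.011, 0.288, -0.05, 0, 0, -0.0303, 0, -0.011, 0.288, 0, 0, 0, -0.0303, 0, -0.011, 0.288, 0, 0, 0, -0.0303, 0]' | python3 jog.py
echo '[0, 0, 0.03, 0, 0, 0, 0, 0, 0, 0.042, 0, 0, 0, 0, 0, 0, 0.045, 0, 0, 0, 0, 0, 0, 0.045, 0, 0, 0, 0]' | python3 jog.py
```

```text
time_s: 14.5
eef_pos: [0.4708, -0.3377, 0.0551]
eef_rot: [-0.004, 0.999, 0.038, -0.003]
wrist_force: [-1.0, 0.4, -0.6]
opening: 0.246
grasp_force: 59.5
time_s: 15.0
eef_pos: [0.4739, -0.3408, 0.0157]
eef_rot: [0.001, 0.999, 0.039, 0.001]
wrist_force: [-0.4, -0.3, -1.6]
opening: 0.241
grasp_force: 59.7
```

```bash
echo '[0, 0, 0.003, 0, 0, 0, 0, 0, 0, 0.004, 0, 0, 0, 0, 0, 0, 0.004, 0, 0, 0, 0]' | python3 jog.py | grep -E "pos|wrist"; for i in 1 2 3; do echo '[0, 0, 0.001, 0, 0, 0, 0, 0, 0, 0.001, 0, 0, 0, 0]' | python3 jog.py | grep -E "pos|wrist"; done
```

```text
eef_pos: [0.4732, -0.3403, 0.0105]
wrist_force: [0.4, 0.2, -1.7]
eef_pos: [0.4733, -0.3403, 0.0095]
wrist_force: [-0.6, -0.5, -0.5]
eef_pos: [0.4733, -0.3404, 0.0095]
wrist_force: [-3.7, 2.4, 8.9]
eef_pos: [0.4733, -0.3404, 0.0094]
wrist_force: [-6.5, 5.7, 16.1]
```

The fork is on the bench. I'll ease off the pressure, open, and retreat upward.

```bash
echo '[0, 0, -0.0018, 0, 0, 0, 0, 0, 0, -0.0018, 0, 0, 0, 0.5, 0, 0, -0.0018, 0, 0, 0, 1, 0, 0, -0.0018, 0, 0, 0, 1, 0, 0, -0.0018, 0, 0, 0, 1, 0, 0, -0.02, 0, 0, 0, 1, 0, 0, -0.06, 0, 0, 0, 1, 0, 0, -0.12, 0, 0, 0, 1, 0, 0, -0.17, 0, 0, 0, 1, 0, 0, -0.2, 0, 0, 0, 1]' | python3 jog.py
echo '[-0.06, 0, 0, 0, 0, 0, 1, -0.08, 0, 0, 0, 0, 0, 1, -0.08, 0, 0, 0, 0, 0, 1]' | python3 jog.py
python3 - <<'E'
from h import *
a,_=snap("wrist","pics/w7.png"); b,_=snap("scene","pics/s7.png")
cv2.imwrite("pics/c7.png",np.hstack([cv2.resize(a,(400,300)),cv2.resize(b[100:250,110:310],(400,300),interpolation=3)]))
E
```

```text
time_s: 17.38
eef_pos: [0.4741, -0.3411, 0.2124]
eef_rot: [0.002, 0.999, 0.038, 0.002]
wrist_force: [-0.5, -1.7, 0.3]
opening: 0.997
grasp_force: 0.0
time_s: 17.75
eef_pos: [0.3927, -0.3466, 0.2083]
eef_rot: [0.0, 0.999, 0.037, 0.0]
wrist_force: [0.3, -0.8, 1.4]
opening: 0.998
grasp_force: 0.0
```

View pics/c7.png

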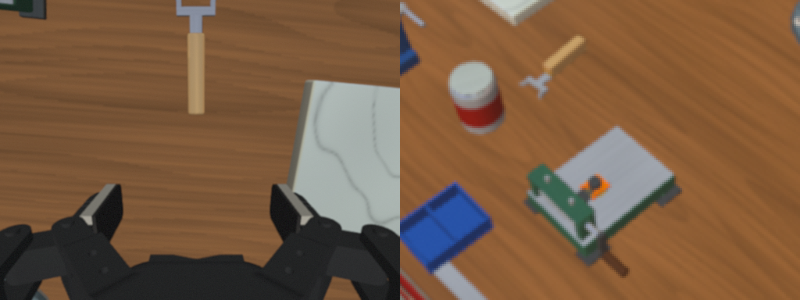

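The fork lies flat at its original place, clear of the machine. The clip is on the pin and the gripper is clear.

```bash
python3 -c "
from bench import ctrl
print(ctrl.hand_in())"
```

```text
the job is handed in; nothing more can be done
None
```

The clip snapped onto the pin's groove and was bedded at about 18 N (highest wrist reading), the fork is back flat on the bench where it started, and the job was handed in at about 18 s, with no verdict shown.

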